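Open the screw clamp of a pressure cooker

TASK

Open the clamp of the small pressure cooker with your fingertips alone: stroke the wings of its screw round anticlockwise (seen from above), stroke after stroke, until the foot of the screw stands clear above the cup on the lid, and only then push the clamp bar sideways out of its keeper, towards the robot, until the lid is quite clear of it and could be lifted straight off. Be gentle and do not grip, squeeze or lift anything: the lid stays lying on the pot and the other things stay where they are.

Things in the scene. Friction and masses are not known exactly. Their poses are not given: they have to be found in the camera images.
- pressure_pot: Small steel pressure cooker, fixed, 150 mm across, rim 94 mm above the worktop, on an 8 mm cork trivet 140 mm across. Origin: on the worktop on the pot's centre line; z up, -x is its front. Black loop handles at +y and -y reach 115 mm out at 65 mm height. Over the -y handle stands the bar's pivot post, over the +y handle the keeper.
- keeper (a point): Middle of the keeper, 105 mm from the pot's centre line along the pot's +y: a hooked bracket over the bar's end, 20 mm wide along y, its top 149 mm above the worktop, closed at its +x side and open to the pot's front (-x).
- lid: Loose steel lid, 158 mm across, 0.45 kg, its 139 mm spigot inside the pot. Origin on its axis, level with the pot's rim; top 9.5 mm above that. In its middle a cup, 36 mm across, 26 mm inside, 6 mm deep, rim 16.5 mm above the origin, into which the screw's foot reaches. At lid x 46, y -26 mm (back half) a black valve 25 mm across, top 32 mm above the origin.
- bar_swing (a joint): Swing of the clamp bar about its vertical pivot, rad: 0 = across the lid in its keeper, grows as it swings anticlockwise (seen from above) to the pot's front (-x); stop at 1.65. Stays where left (about 0.5 N at push_spot moves it). While the screw's foot is in the cup it cannot swing; from 1.1 the lid is quite clear of it.
- clamp_bar: Flat dark steel bar 22 mm wide, 12 mm thick, from the pivot along its own +y to its rounded end 223 mm away; underside 123.5 mm, top 135.5 mm above the worktop. Origin: on the pivot axis, level with the underside. Carries the screw 105 mm from the pivot. The bolt head on the pivot is 20 mm across and stands 8 mm above it.
- pivot (a point): Point on the bar's pivot axis, at mid height of the bar. Beware of the range hood behind and to the right of it: it hangs from 0.44 m up over the worktop, beyond x = 0.58 m, from y = -0.45 to 0.26 m.
- push_spot (a point): Point in the middle of the bar (11 mm from either side face), 160 mm from the pivot, between the screw and the keeper, at mid height of the bar (6 mm below its top); turns with the bar.
- screw_turn (a joint): Turn of the wing screw, rad: grows anticlockwise (seen from above), rising 6 mm a turn; at 0 the foot is at the cup's floor and the wings lie along the bar; the foot leaves the cup at 5.7 and is safely clear from 7.0; stop at 18.5. Turns easily (about 1 N at a wing) and stays where it is left.
- wing_screw: Black wing screw: spindle with a steel foot 17 mm across below the bar, above the bar a hub 27 mm across with two opposite upright flat wings, 77 mm across together, 8 mm thick, from 23 to 48 mm above this origin. Origin on the screw's axis, level with the bar's underside when the screw is at 0; rises with the screw. y runs along the wings, z up.
- screw_top (a point): Point on the screw's axis at the top of the hub, 43 mm above the wing_screw's origin (5 mm below the wings' top, 20 mm above their lower edge); rises with the screw.
- wing_tip (a point): Outer end of one of the two wings, 38.5 mm from the screw's axis, 6.5 mm below screw_top; turns with the screw. The other wing is opposite.
- foot (a point): Centre of the underside of the screw's foot; rises with the screw.
- mug: Bystander, to be left alone: white mug, 93 mm high.
- spice_jar: Bystander, to be left alone: spice jar with a yellow cap, 96 mm high.
- fish_tin: Bystander, to be left alone: flat round tin, 86 mm across, 40 mm high.
- lemon: Bystander, to be left alone: lemon.
- garlic: Bystander, to be left alone: garlic bulb.
- peeler: Bystander, to be left alone: black vegetable peeler.

How it is judged:
By the outcome, as a careful person would: the job done as asked, in the order asked, and still so for the second after the job is handed in, with the robot touching nothing.
It also fails if it takes over 72 s, if anything falls off the work surface, if the arm or the gripper's body presses on something with over 40 N, if the wrist force passes 120 N, or if a joint passes its speed limit or range.

ROBOT

A 6-joint arm with a two-finger parallel gripper is mounted at the origin on a cart in front of the work surface, level with it; the furniture and walls round the work are solid. World frame = base frame: x ahead of the robot, y to its left, z up, the work surface at z = 0. Lengths are in m, angles in rad, forces in N, time in s.
With the tool pointing down it reaches from about 0.425 to 0.95 m from the base axis. Payload 14.7 kg.
Tool frame: the origin (TCP) lies on the centre line of the jaws, within the pads' length; the fingertips stand 22 mm ahead of it and the grasp point (between the pads) lies 3 mm ahead of it; z points along the fingers, y is the direction in which the jaws open and shut (so a half turn about z gives the same grasp; the last joint's range is limited). The gripper opens to 85 mm and grips with 20 to 120 N. Pads are 22 mm wide; open, the fingers measure 114 mm over their backs; the gripper's body (76 mm by 85 mm) begins 54 mm behind the grasp point. The pads swing forward as they close: fully open they stand 13 mm farther back than shut.
Start: joints at [-1.172, 0.48, 1.596, -0, 1.065, -0.047], TCP at [0.28, -0.586, 0.253] pointing down, gripper open.
Joint ranges: [-2.75, 2.75], [-0.82, 2.05], [0.23, 2.67], [-1.56, 4.7], [0.09, 2.69], [-2.92, 2.92]. Speed limits (rad/s): [1.89, 1.89, 2.39, 3.01, 3.01, 3.01].

INTERFACE

Orientations are given as a unit quaternion [w, x, y, z].
In Python, from bench import status, viewer, robot gives the robot as it stands.
- The arm moves only by the tool step_arm, never from a script. Its argument "plan" is a list that holds one entry, the list of rows, each a list of 7 numbers: the opening, from 0 (shut) to 1 (fully open), then the shift along the tool's x, y, z in cm, then the turn, a rotation vector about the tool's x, y, z in rad. In form: [[[jaw, x, y, z, ax, ay, az], ...]]. A call has 1 to 5 rows; each row is the pose to reach, as a shift and turn from the pose measured when the call began, along the tool's axes at that moment; what a row does not reach only later rows make up. A row lasts 1/10 s, in which the tool goes at most 50 mm and 8.59 degrees, less where a joint would pass 70% of its speed; a pose out of reach is approached as far as the arm can. A call with a gripper value outside its range is refused whole. The fingers move at their own pace and stop on an object; "force" is the grip in N (left out, the last holds). Time passes only in rows, so rows that repeat a pose let the fingers close. It gives the time, the measured TCP pose, the force and the opening at its end, in the units of the state.
- status.read_state(): the state, without advancing time (a new reading comes with each control period).
- viewer.read_camera(name): name is "scene" or "top"; returns (picture, depth): 420x560x3 uint8, red, green, blue; 420x560 float32, m along the optical axis (not along the pixel's ray), 0 where there is no reading.
- viewer.camera_info(name): a dict with "vfov" (degrees; the focal length in pixels is half the picture's height over the tangent of half this angle, whatever the lens; pixels are square), "cx", "cy" (the principal point, pixels), "dist" ([k1, k2, p1, p2, k3] as OpenCV has them; the pictures are not rectified), "R" (3x3) and "t" (3): a world point X has camera coordinates R X + t. Camera axes: x right, y down, z forward; pixel columns grow to the right and rows downward; lengths in m; the calibration is good to about 2 mm. A picture is of the moment at which its call begins. camera_info takes no time and is no camera call.
- robot.sign_off(): hands the job in, once; it reports no verdict.
The state is a dict: "time": time; "q": joint angles; "dq": joint speeds; "joint_efforts": joint torques, N m; "ee_pos": TCP position; "orientation": TCP orientation; "ft_force": force on the tool from outside, world axes, zero at the start; "torque": the same for the moment, N m; "opening": opening from 0.0 (shut) to 1.0 (fully open).
Only numpy, scipy, OpenCV 4.12 (cv2) and the standard library are available. Lean on these libraries where they do the work, as an engineer would, in place of code of your own. Each camera call takes 0.05 s, during which the arm holds its last target. There are 200 camera calls.

## Working session

There is one attempt and no reset: what is moved stays moved. The work goes in short steps, Python scripts to look and compute and a tool call to move; the robot and the scene stay as the last step left them, time stands still between calls to the robot, and variables do not carry over. Pictures are saved under pics/ and viewed, about 8 in all and at most 12, crops included, and the job is handed in when it is done.

Besides the shell and the picture viewer there is one more tool, called after ">>>" by a JSON object that holds its "fn" and its "kwargs". step_arm: Moves the arm, as the interface text tells. Its arguments: {"type":"object","properties":{"plan":{"type":"array","items":{"type":"array","items":{"type":"array","items":{"type":"number"}}}},"force":{"type":"number"}},"required":["plan"]}

```bash
mkdir -p pics; cat > h.py <<'E'
import numpy as np, cv2
from bench import status, viewer, robot
def cam(n):
    i=viewer.camera_info(n); f=210/np.tan(np.radians(i['vfov'])/2)
    K=np.array([[f,0,i['cx']],[0,f,i['cy']],[0,0,1.]]); return K,np.array(i['dist'],float),np.array(i['R']),np.array(i['t'])
def world(n,depth):
    K,d,R,t=cam(n); v,u=np.mgrid[0:420,0:560]
    p=cv2.undistortPoints(np.stack([u,v],-1).reshape(-1,1,2).astype(float),K,d).reshape(420,560,2)
    P=np.dstack([p*depth[...,None],depth]); return (P-t)@R
def ray(n,uv,z):
    K,d,R,t=cam(n); p=cv2.undistortPoints(np.array(uv,float).reshape(-1,1,2),K,d).reshape(-1,2)
    D=np.c_[p,np.ones(len(p))]@R; C=-R.T@t; return C+D*((z-C[2])/D[:,2])[:,None]
def proj(n,X):
    K,d,R,t=cam(n); return cv2.projectPoints(np.array(X,float).reshape(-1,1,3),cv2.Rodrigues(R)[0],t,K,d)[0].reshape(-1,2)
def shot(n,name):
    im,dp=viewer.read_camera(n); cv2.imwrite(f'pics/{name}.png',im[...,::-1]); np.save(f'pics/{name}.npy',dp); return im,dp
E
python3 - <<'E'
from h import *
for n in('scene','top'):
    shot(n,n+'0'); K,d,R,t=cam(n); print(n,K[0,0],-R.T@t,R[2])
s=status.read_state(); print(s)
E
```

```text
scene 529.8085553203688 [-0.0927245   0.94733526  0.62570721] [ 0.69102179 -0.53902379 -0.48160382]
top 404.2898851982613 [0.45070463 0.37144775 0.97243591] [ 0.23508219  0.0263949  -0.97161704]
{'time': 0.1, 'q': array([-1.17161087e+00,  4.80751936e-01,  1.59679814e+00,  1.53278312e-05,
        1.06508600e+00, -4.66272217e-02]), 'dq': array([-0.00038054, -0.00148326, -0.00133452, -0.00123456, -0.00194477,
       -0.00146291]), 'joint_efforts': array([-4.01526258e-04, -9.52258658e+01, -4.31038785e+01, -1.06006000e-04,
        5.17942070e-03,  6.47158708e-05]), 'ee_pos': array([ 0.28015237, -0.58615971,  0.25275245]), 'orientation': array([-5.14802104e-04,  9.75259768e-01,  2.21061334e-01, -8.48924843e-05]), 'ft_force': array([0.32517225, 0.12555382, 0.18432695]), 'torque': array([0.0126586 , 0.00922652, 0.02569316]), 'opening': 0.9958642017739691}
```

View pics/scene0.png

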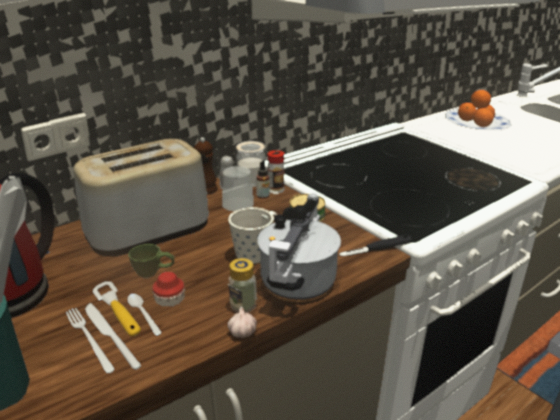

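View pics/top0.png

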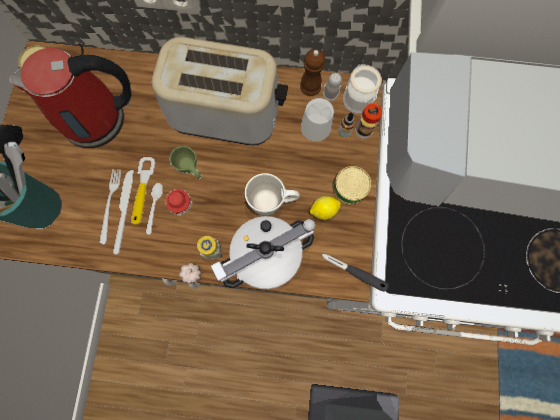

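The scene shows the pot at about (300,255) with its bar across it. In the top view the bar runs from the keeper near (218,272) to the pivot near (308,228), with the screw near (265,248) and the wings roughly horizontal. The mug, lemon, jar and garlic stand close by.

```bash
python3 - <<'E'
from h import *
im=cv2.imread('pics/top0.png'); dp=np.load('pics/top0.npy'); W=world('top',dp)
cv2.imwrite('pics/c1.png',cv2.resize(im[190:310,180:340],None,fx=5,fy=5,interpolation=cv2.INTER_CUBIC))
im2=cv2.imread('pics/scene0.png'); cv2.imwrite('pics/c2.png',cv2.resize(im2[180:310,220:360],None,fx=5,fy=4.6,interpolation=cv2.INTER_CUBIC))
# height map slices
ok=dp>0
reg=np.zeros_like(ok); reg[200:300,200:330]=1
for lo,hi in((.098,.110),(.128,.14),(.140,.147),(.147,.156),(.156,.165),(.165,.18)):
    m=ok&reg&(W[...,2]>lo)&(W[...,2]<hi); P=W[m]
    print(lo,hi,m.sum(),P.mean(0).round(4) if len(P) else '', P.min(0).round(3),P.max(0).round(3))
m=(ok&reg&(W[...,2]>.098)&(W[...,2]<.112)).astype(np.uint8)
c=max(cv2.findContours(m,0,2)[0],key=cv2.contourArea)[:,0]
(q,r)=cv2.minEnclosingCircle(W[c[:,1],c[:,0],:2].astype(np.float32)); print('lid',q,r)
for n,uv,z in(('bolt',(308,228),.1435),('screw',(265.5,247),.169),('keeper',(219,271),.149)): print(n,ray('top',uv,z),W[int(uv[1]),int(uv[0])])
E
```

```text
0.098 0.11 2892 [0.5675 0.4016 0.1024] [0.495 0.311 0.098] [0.651 0.543 0.11 ]
0.128 0.14 885 [0.573  0.4025 0.1362] [0.5   0.306 0.128] [0.647 0.498 0.14 ]
0.14 0.147 121 [0.5956 0.3686 0.1432] [0.499 0.309 0.14 ] [0.643 0.503 0.147]
0.147 0.156 162 [0.5201 0.4844 0.1496] [0.499 0.313 0.147] [0.632 0.508 0.156]
0.156 0.165 45 [0.5682 0.4033 0.1622] [0.559 0.366 0.158] [0.584 0.439 0.165]
0.165 0.18 211 [0.5721 0.4035 0.1703] [0.561 0.366 0.165] [0.584 0.441 0.179]
lid (0.5628529191017151, 0.39641040563583374) 0.07754729688167572
bolt [[0.62478625 0.31875881 0.1435    ]] [0.62484544 0.3187409  0.14321815]
screw [[0.57104241 0.40127813 0.169     ]] [0.57075139 0.40222782 0.17017703]
keeper [[0.51459586 0.48970084 0.149     ]] [0.51440685 0.489351   0.15143605]
```

View pics/c1.png

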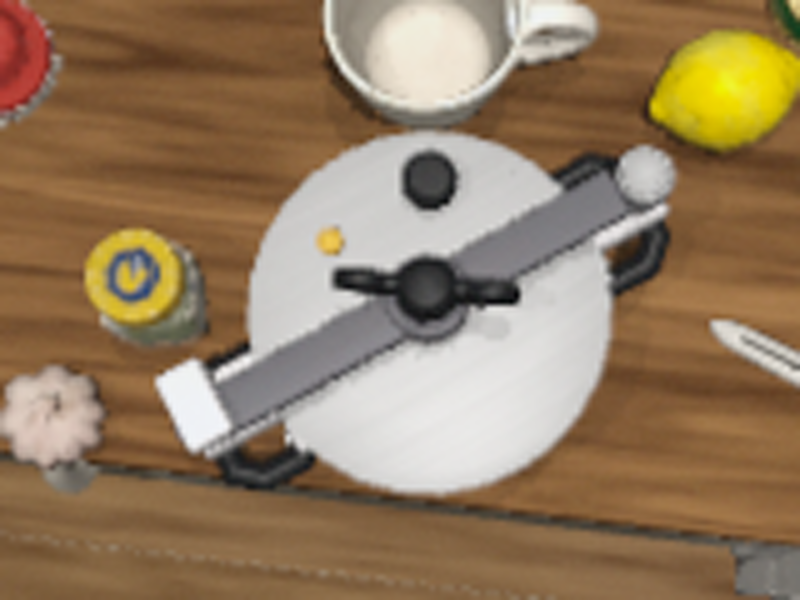

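View pics/c2.png

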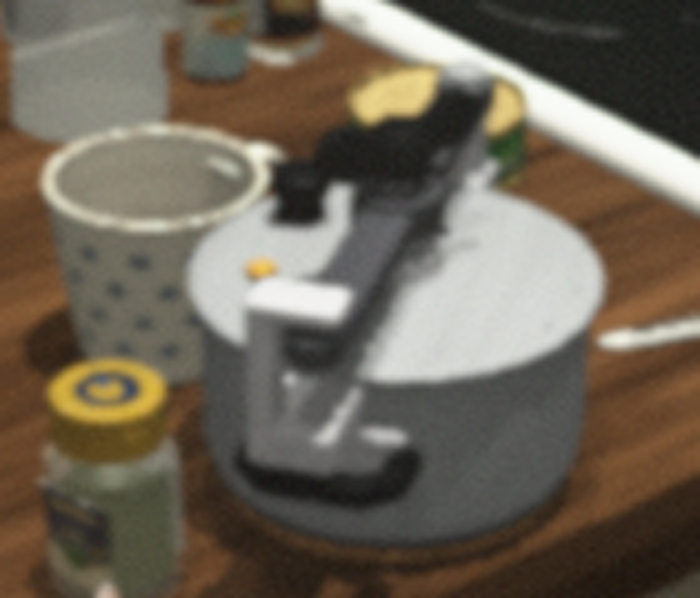

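The crops show the bolt at about px (309,225), the keeper top at (219,271) and the screw hub at (265.4,247.4). The wings lie about 35° clockwise of the bar. Next I'll pin down the axis, the wing azimuth and the hub height.

```bash
cat >> h.py <<'E'
def wings(name,c=(.572,.403),lo=.157):
    dp=np.load(f'pics/{name}.npy'); W=world('top',dp); im=cv2.imread(f'pics/{name}.png')
    m=(dp>0)&(W[...,2]>lo)&(W[...,2]<.2)&(np.hypot(W[...,0]-c[0],W[...,1]-c[1])<.046)&(im.max(2)<90)
    P=W[m]; Q=P[:,:2]-P[:,:2].mean(0); w,V=np.linalg.eigh(Q.T@Q); v=V[:,1]
    a=Q@v; r=cv2.minAreaRect(P[:,:2].astype(np.float32))
    print('n',len(P),'mean',P.mean(0).round(4),'az',(np.degrees(np.arctan2(v[1],v[0]))%180).round(1),'ext',a.min().round(4),a.max().round(4),'rect',r)
    h=P[np.hypot(*(P[:,:2]-P[:,:2].mean(0)).T)<.010]; print('hub z',np.median(h[:,2]).round(4),len(h))
E
python3 - <<'E'
from h import *
wings('top0')
B=ray('top',(309.2,225),.1435)[0];H=ray('top',(265.4,247.4),.169)[0];K=ray('top',(219,271),.149)[0]
print(B,H,K,np.linalg.norm((K-B)[:2]),np.linalg.norm((H-B)[:2]),np.degrees(np.arctan2(*(K-B)[1::-1])))
W=world('top',np.load('pics/top0.npy'))
# bar top along the line
d=(K-B)[:2]/np.linalg.norm((K-B)[:2])
for s in(.03,.05,.06,.15,.16,.17):
    u,v=proj('top',[*(B[:2]+s*d),.1355])[0].round().astype(int); print(s,np.median(W[v-1:v+2,u-1:u+2,2]).round(4))
E
```

```text
n 230 mean [0.5709 0.4018 0.1688] az 92.0 ext -0.0358 0.0368 rect ((0.5707294344902039, 0.4020692706108093), (0.02215406857430935, 0.07149408757686615), 11.739297866821289)
hub z 0.1684 80
[0.63144962 0.31686855 0.1435    ] [0.57021781 0.40138072 0.169     ] [0.51459586 0.48970084 0.149     ] 0.20862837346466442 0.10436302096106648 124.06304613871363
0.03 0.1376
0.05 0.1364
0.06 0.1361
0.15 0.1367
0.16 0.1353
0.17 0.136
```

```bash
cat >> h.py <<'E'
from scipy.spatial.transform import Rotation as Ro
def to(wps,yaws):
    """shift (cm, tool axes) and rot about tool z from the present pose; yaws = azimuth of tool x, deg"""
    s=status.read_state(); o=s['orientation']; R=Ro.from_quat([*o[1:],o[0]])
    x=R.as_matrix()[:,0]; print('t',round(s['time'],2),'pos',s['ee_pos'].round(4),'yaw',np.degrees(np.arctan2(x[1],x[0])).round(1),'q6',s['q'][5].round(2),'F',s['ft_force'].round(1),'op',round(s['opening'],3))
    for w,y in zip(wps,yaws):
        T=Ro.from_euler('z',y,degrees=True)*Ro.from_matrix(np.diag([1,-1,-1.]))
        print(w,(R.inv().apply(np.array(w)-s['ee_pos'])*100).round(2),(R.inv()*T).as_rotvec().round(3))
E
python3 - <<'E'
from h import *
to([(.42,-.30,.27),(.46,0,.27),(.47,.25,.27),(.5717,.4025,.25)],[5,-10,-25,-35])
E
```

```text
t 0.1 pos [ 0.2802 -0.5862  0.2528] yaw 25.5 q6 -0.05 F [0.3 0.1 0.2] op 0.996
(0.42, -0.3, 0.27) [ 24.96 -19.79  -1.7 ] [-0.001  0.     0.359]
(0.46, 0, 0.27) [ 41.5  -45.13  -1.68] [-0.001  0.     0.62 ]
(0.47, 0.25, 0.27) [ 53.18 -67.26  -1.65] [-0.001  0.     0.882]
(0.5717, 0.4025, 0.25) [ 68.93 -76.63   0.36] [-1.000e-03  0.000e+00  1.057e+00]
```

>>> {"fn": "step_arm", "kwargs": {"plan": [[[0.7, 4, -3.2, -0.6, 0, 0, 0], [0.7, 8, -6.4, -1.2, 0, 0, 0], [0.7, 12.5, -9.9, -1.7, 0, 0, 0], [0.7, 16.5, -13, -1.7, 0, 0, 0], [0.7, 20, -16, -1.7, 0, 0, 0]]]}}

```text
time: 0.6
ee_pos: [0.3892, -0.3604, 0.2699]
orientation: [-0.0, 0.975, 0.221, 0.0]
ft_force: [1.6, 0.1, 0.1]
opening: 0.698
```

>>> {"fn": "step_arm", "kwargs": {"plan": [[[0.7, 5, -4, 0, 0, 0, 0], [0.7, 8.3, -8, 0, 0, 0, 0], [0.7, 10.5, -12, 0, 0, 0, 0], [0.7, 13, -16, 0, 0, 0, 0], [0.7, 13, -16, 0, 0, 0, 0]]]}}

```text
time: 1.1
ee_pos: [0.4371, -0.1557, 0.27]
orientation: [-0.001, 0.975, 0.222, -0.0]
ft_force: [-0.8, -0.3, 0.3]
opening: 0.698
```

>>> {"fn": "step_arm", "kwargs": {"plan": [[[0.7, 2.2, -4, 0, 0, 0, 0], [0.7, 4.5, -8, 0, 0, 0, 0], [0.7, 6.8, -12, 0, 0, 0, 0], [0.7, 9.1, -15.4, 0, 0, 0, 0], [0.7, 9.1, -15.4, 0, 0, 0, 0]]]}}

```text
time: 1.6
ee_pos: [0.4527, 0.0261, 0.2703]
orientation: [-0.002, 0.975, 0.224, -0.0]
ft_force: [0.3, -0.2, -0.3]
opening: 0.697
```

>>> {"fn": "step_arm", "kwargs": {"plan": [[[0.7, 2.2, -4, 0, 0, 0, 0], [0.7, 4.5, -8, 0, 0, 0, 0], [0.7, 6.8, -12, 0, 0, 0, 0], [0.7, 9.1, -15.4, 0, 0, 0, 0], [0.7, 9.1, -15.4, 0, 0, 0, 0]]]}}

```text
time: 2.1
ee_pos: [0.4682, 0.2077, 0.2707]
orientation: [-0.002, 0.974, 0.226, 0.0]
ft_force: [1.1, -0.1, 0.1]
opening: 0.7
```

>>> {"fn": "step_arm", "kwargs": {"plan": [[[0.7, 0, 0, 0, 0, 0, 0.15], [0.7, 0, 0, 0, 0, 0, 0.3], [0.7, 0, 0, 0, 0, 0, 0.45], [0.7, 0, 0, 0, 0, 0, 0.6], [0.7, 0, 0, 0, 0, 0, 0.7]]]}}

```text
time: 2.6
ee_pos: [0.4685, 0.2065, 0.2705]
orientation: [-0.002, 0.992, -0.126, -0.0]
ft_force: [0.5, 0.6, -0.4]
opening: 0.704
```

```bash
python3 -c "
from h import *
to([(.5717,.4025,.24),(.5717,.4025,.205),(.5717,.4025,.173)],[-35]*3)"
```

```text
t 2.6 pos [0.4685 0.2065 0.2705] yaw -14.4 q6 2.17 F [ 0.5  0.6 -0.4] op 0.704
(0.5717, 0.4025, 0.24) [  5.12 -21.54   3.11] [-0.003  0.002  0.359]
(0.5717, 0.4025, 0.205) [  5.12 -21.53   6.61] [-0.003  0.002  0.359]
(0.5717, 0.4025, 0.173) [  5.12 -21.52   9.81] [-0.003  0.002  0.359]
```

>>> {"fn": "step_arm", "kwargs": {"plan": [[[0.7, 1, -4.3, 0.6, 0, 0, 0.07], [0.7, 2, -8.6, 1.2, 0, 0, 0.14], [0.7, 3, -12.9, 1.8, 0, 0, 0.21], [0.7, 4.1, -17.2, 2.4, 0, 0, 0.28], [0.7, 5.1, -21.5, 3.1, -0.003, 0.002, 0.36]]]}}

```text
time: 3.1
ee_pos: [0.5729, 0.4023, 0.2397]
orientation: [0.0, 0.953, -0.303, 0.0]
ft_force: [0.2, -0.2, -0.2]
opening: 0.702
```

```bash
python3 -c "
from h import *
to([(.5717,.4025,.205),(.5717,.4025,.173)],[-35]*3)
shot('scene','s1'); im,dp=shot('top','t1')
a=cv2.imread('pics/s1.png')[130:300,230:380]; b=cv2.imread('pics/t1.png')[190:310,190:330]
cv2.imwrite('pics/v1.png',np.hstack([cv2.resize(a,(400,450)),cv2.resize(b,(400,450))]))"
```

```text
t 3.1 pos [0.5729 0.4023 0.2397] yaw -35.3 q6 2.76 F [ 0.2 -0.2 -0.2] op 0.702
(0.5717, 0.4025, 0.205) [-0.12  0.05  3.47] [ 0.    -0.    -0.005]
(0.5717, 0.4025, 0.173) [-0.12  0.05  6.67] [ 0.    -0.    -0.005]
```

View pics/v1.png

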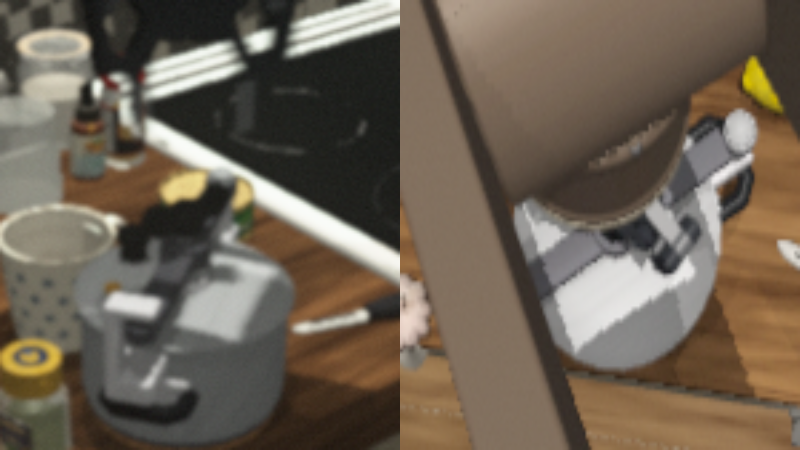

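The left half shows the fingers hovering at the top edge, above the screw. The right half (top view) shows the arm over the pot and one finger at crop (675,240), in front of and to the right of the hub as intended. Descending now.

>>> {"fn": "step_arm", "kwargs": {"plan": [[[0.7, -0.1, 0, 1.5, 0, 0, 0], [0.7, -0.1, 0, 3, 0, 0, 0], [0.7, -0.1, 0, 4.5, 0, 0, 0], [0.7, -0.1, 0, 5.6, 0, 0, 0], [0.7, -0.1, 0, 6.6, 0, 0, 0]]]}}

```text
time: 3.7
ee_pos: [0.5724, 0.4047, 0.1708]
orientation: [0.0, 0.953, -0.302, -0.0]
ft_force: [0.2, 0.5, -0.0]
opening: 0.697
```

```bash
python3 -c "
from h import *
to([(.5717,.4025,.173)],[-35]); print(status.read_state()['torque'])
shot('scene','s2');
a=cv2.imread('pics/s2.png')[140:290,230:370]
cv2.imwrite('pics/v2.png',cv2.resize(a,(560,600),interpolation=cv2.INTER_CUBIC))"
```

```text
t 3.7 pos [0.5724 0.4047 0.1708] yaw -35.2 q6 2.76 F [ 0.2  0.5 -0. ] op 0.697
(0.5717, 0.4025, 0.173) [ 0.07  0.22 -0.22] [ 0.001  0.    -0.003]
[0.02074531 0.0061746  0.00848237]
```

View pics/v2.png

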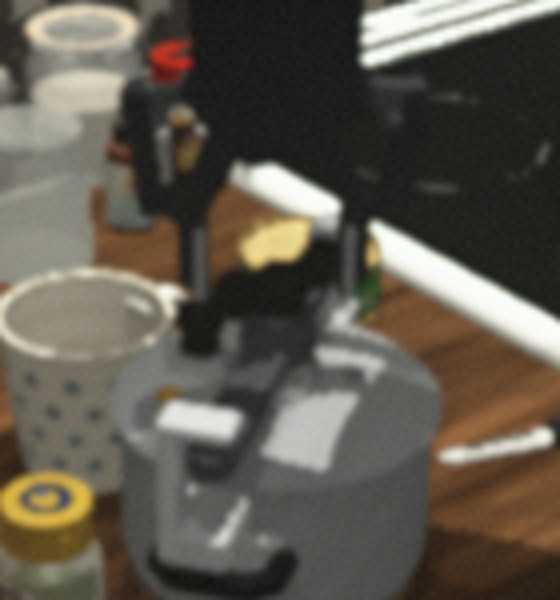

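The fingers straddle the screw left and right of the wings and touch nothing (F about 0.5 N). Stroking anticlockwise now.

>>> {"fn": "step_arm", "kwargs": {"plan": [[[0.7, 0.07, 0.2, -0.2, 0, 0, -0.1], [0.7, 0.07, 0.2, -0.2, 0, 0, -0.2], [0.7, 0.07, 0.2, -0.2, 0, 0, -0.3], [0.7, 0.07, 0.2, -0.2, 0, 0, -0.4], [0.7, 0.07, 0.2, -0.2, 0, 0, -0.5]]]}}

```text
time: 4.25
ee_pos: [0.5713, 0.4023, 0.1716]
orientation: [0.001, 0.998, -0.055, -0.001]
ft_force: [-0.7, -1.0, 0.1]
opening: 0.701
```

```bash
python3 -c "
from h import *
to([(.5717,.4025,.173)],[-5]); print(status.read_state()['torque'])"
```

```text
t 4.25 pos [0.5713 0.4023 0.1716] yaw -6.3 q6 2.25 F [-0.7 -1.   0.1] op 0.701
(0.5717, 0.4025, 0.173) [ 0.04 -0.03 -0.14] [ 0.001  0.002 -0.022]
[-0.10348111  0.0830086  -0.02282617]
```

>>> {"fn": "step_arm", "kwargs": {"plan": [[[0.7, 0, 0, -0.1, 0, 0, -0.12], [0.7, 0, 0, -0.1, 0, 0, -0.24], [0.7, 0, 0, -0.1, 0, 0, -0.36], [0.7, 0, 0, -0.1, 0, 0, -0.48], [0.7, 0, 0, -0.1, 0, 0, -0.6]]]}}

```text
time: 4.75
ee_pos: [0.5714, 0.4022, 0.173]
orientation: [0.0, 0.969, 0.245, -0.001]
ft_force: [-0.7, -0.4, 1.1]
opening: 0.698
```

```bash
python3 -c "
from h import *
to([(.5717,.4025,.173)],[30]); print(status.read_state()['torque'])
shot('scene','s3');
a=cv2.imread('pics/s3.png')[140:290,230:370]
cv2.imwrite('pics/v3.png',cv2.resize(a,(560,600),interpolation=cv2.INTER_CUBIC))"
```

```text
t 4.75 pos [0.5714 0.4022 0.173 ] yaw 28.4 q6 1.65 F [-0.7 -0.4  1.1] op 0.698
(0.5717, 0.4025, 0.173) [ 0.04 -0.01  0.  ] [ 0.     0.002 -0.028]
[-0.03538049  0.1276772  -0.03156981]
```

View pics/v3.png

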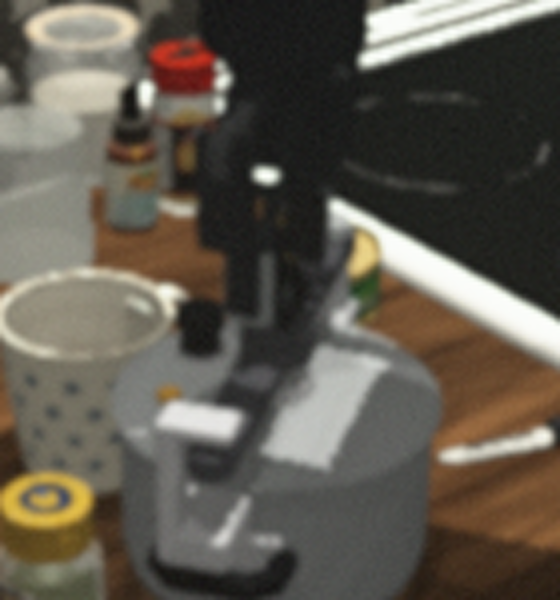

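The wings have turned with the fingers, one finger now at front-left, with light force. The bar is still in its keeper. Continuing.

>>> {"fn": "step_arm", "kwargs": {"plan": [[[0.7, 0, 0, -0.1, 0, 0, -0.12], [0.7, 0, 0, -0.1, 0, 0, -0.24], [0.7, 0, 0, -0.1, 0, 0, -0.36], [0.7, 0, 0, -0.1, 0, 0, -0.48], [0.7, 0, 0, -0.1, 0, 0, -0.6]]]}}

```text
time: 5.3
ee_pos: [0.5716, 0.4021, 0.1743]
orientation: [0.0, 0.851, 0.525, -0.001]
ft_force: [0.4, -0.3, 1.0]
opening: 0.701
```

>>> {"fn": "step_arm", "kwargs": {"plan": [[[0.7, 0, 0, -0.1, 0, 0, -0.12], [0.7, 0, 0, -0.1, 0, 0, -0.24], [0.7, 0, 0, -0.1, 0, 0, -0.36], [0.7, 0, 0, -0.1, 0, 0, -0.48], [0.7, 0, 0, -0.1, 0, 0, -0.6]]]}}

```text
time: 5.8
ee_pos: [0.5716, 0.4022, 0.1756]
orientation: [-0.0, 0.657, 0.754, -0.0]
ft_force: [-0.3, 0.3, 1.7]
opening: 0.702
```

```bash
python3 -c "
from h import *
to([(.5717,.4025,.176)],[97]); print(status.read_state()['torque'])"
```

```text
t 5.8 pos [0.5716 0.4022 0.1756] yaw 97.8 q6 0.43 F [-0.3  0.3  1.7] op 0.702
(0.5717, 0.4025, 0.176) [ 0.03  0.01 -0.04] [-0.001  0.     0.015]
[ 0.10280445  0.04986449 -0.02175532]
```

>>> {"fn": "step_arm", "kwargs": {"plan": [[[0.7, 0, 0, -0.06, 0, 0, -0.12], [0.7, 0, 0, -0.06, 0, 0, -0.24], [0.7, 0, 0, -0.06, 0, 0, -0.36], [0.7, 0, 0, -0.06, 0, 0, -0.48], [0.7, 0, 0, -0.06, 0, 0, -0.6]]]}}

```text
time: 6.3
ee_pos: [0.5717, 0.4023, 0.1765]
orientation: [-0.0, 0.404, 0.915, -0.0]
ft_force: [-0.3, -0.3, 0.5]
opening: 0.702
```

>>> {"fn": "step_arm", "kwargs": {"plan": [[[0.7, 0, 0, -0.06, 0, 0, -0.12], [0.7, 0, 0, -0.06, 0, 0, -0.24], [0.7, 0, 0, -0.06, 0, 0, -0.36], [0.7, 0, 0, -0.06, 0, 0, -0.48], [0.7, 0, 0, -0.06, 0, 0, -0.6]]]}}

```text
time: 6.8
ee_pos: [0.5717, 0.4023, 0.1774]
orientation: [-0.0, 0.114, 0.993, 0.0]
ft_force: [-0.1, 1.1, 0.8]
opening: 0.698
```

>>> {"fn": "step_arm", "kwargs": {"plan": [[[0.7, 0, 0, -0.06, 0, 0, -0.12], [0.7, 0, 0, -0.06, 0, 0, -0.24], [0.7, 0, 0, -0.06, 0, 0, -0.36], [0.7, 0, 0, -0.06, 0, 0, -0.48], [0.7, 0, 0, -0.06, 0, 0, -0.6]]]}}

```text
time: 7.3
ee_pos: [0.5717, 0.4022, 0.1782]
orientation: [0.0, -0.185, 0.983, 0.0]
ft_force: [-0.1, 0.2, 0.1]
opening: 0.699
```

```bash
python3 -c "
from h import *
to([(.5717,.4025,.178)],[200]); print(status.read_state()['torque'])"
```

```text
t 7.3 pos [0.5717 0.4022 0.1782] yaw -158.6 q6 -1.37 F [-0.1  0.2  0.1] op 0.699
(0.5717, 0.4025, 0.178) [-0.01  0.03  0.02] [0.    0.    0.024]
[-0.13739838  0.1074163  -0.03225402]
```

>>> {"fn": "step_arm", "kwargs": {"plan": [[[0.7, 0, 0, -0.06, 0, 0, -0.12], [0.7, 0, 0, -0.06, 0, 0, -0.24], [0.7, 0, 0, -0.06, 0, 0, -0.36], [0.7, 0, 0, -0.06, 0, 0, -0.48], [0.7, 0, 0, -0.06, 0, 0, -0.6]]]}}

```text
time: 7.8
ee_pos: [0.5718, 0.4021, 0.1791]
orientation: [0.0, -0.469, 0.883, 0.0]
ft_force: [-0.1, -0.4, 0.4]
opening: 0.698
```

>>> {"fn": "step_arm", "kwargs": {"plan": [[[0.7, 0, 0, -0.06, 0, 0, -0.12], [0.7, 0, 0, -0.06, 0, 0, -0.24], [0.7, 0, 0, -0.06, 0, 0, -0.36], [0.7, 0, 0, -0.06, 0, 0, -0.48], [0.7, 0, 0, -0.06, 0, 0, -0.6]]]}}

```text
time: 8.3
ee_pos: [0.5719, 0.4022, 0.18]
orientation: [-0.001, 0.71, -0.705, 0.0]
ft_force: [-0.3, 0.6, 0.2]
opening: 0.696
```

>>> {"fn": "step_arm", "kwargs": {"plan": [[[0.7, 0, 0, 0, 0, 0, 0.1], [0.7, 0, 0, 0, 0, 0, 0.2], [0.7, 0, 0, 0, 0, 0, 0.2]]]}}

```text
time: 8.6
ee_pos: [0.572, 0.4022, 0.1803]
orientation: [0.001, -0.634, 0.773, 0.0]
ft_force: [-0.4, 0.2, 0.3]
opening: 0.703
```

```bash
python3 -c "
from h import *
to([(.5717,.4025,.245)],[-100]); print(status.read_state()['torque'])
shot('scene','s4');
a=cv2.imread('pics/s4.png')[140:290,230:370]
cv2.imwrite('pics/v4.png',cv2.resize(a,(560,600),interpolation=cv2.INTER_CUBIC))"
```

```text
t 8.6 pos [0.572  0.4022 0.1803] yaw -101.3 q6 -2.38 F [-0.4  0.2  0.3] op 0.703
(0.5717, 0.4025, 0.245) [-0.03  0.03 -6.47] [-0.001  0.002 -0.023]
[-0.05750963  0.02326368  0.02366108]
```

View pics/v4.png

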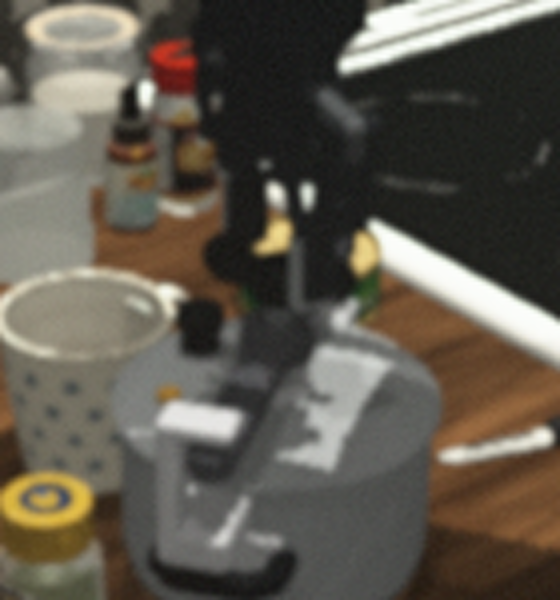

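The fingers have backed off the wings, and the bar, keeper and lid look unmoved. I'll lift and step aside to measure the screw.

>>> {"fn": "step_arm", "kwargs": {"plan": [[[0.7, 0, 0, -2, 0, 0, 0], [0.7, 0, 0, -4, 0, 0, 0], [0.7, 0, 0, -6, 0, 0, 0], [0.7, 0, 0, -7, 0, 0, 0], [0.7, 0, 0, -7, 0, 0, 0]]]}}

```text
time: 9.15
ee_pos: [0.5725, 0.4025, 0.2517]
orientation: [0.002, -0.636, 0.772, -0.0]
ft_force: [-0.4, 0.1, 0.0]
opening: 0.7
```

```bash
python3 -c "
from h import *
to([(.46,.18,.26)],[-101]); to([(.46,.18,.26)],[-60])"
```

```text
t 9.15 pos [0.5725 0.4025 0.2517] yaw -101.0 q6 -2.38 F [-0.4  0.1  0. ] op 0.7
(0.46, 0.18, 0.26) [23.98  6.8  -0.92] [-0.003  0.003  0.   ]
t 9.15 pos [0.5725 0.4025 0.2517] yaw -101.0 q6 -2.38 F [-0.4  0.1  0. ] op 0.7
(0.46, 0.18, 0.26) [23.98  6.8  -0.92] [-0.004  0.002 -0.715]
```

>>> {"fn": "step_arm", "kwargs": {"plan": [[[0.7, 4.8, 1.4, -0.2, 0, 0, 0.12], [0.7, 9.6, 2.8, -0.4, 0, 0, 0.24], [0.7, 14.4, 4.1, -0.6, 0, 0, 0.36], [0.7, 19.2, 5.4, -0.8, 0, 0, 0.48], [0.7, 24, 6.8, -0.9, 0, 0, 0.6]]]}}

```text
time: 9.65
ee_pos: [0.4584, 0.1782, 0.2588]
orientation: [0.002, -0.378, 0.926, 0.001]
ft_force: [0.6, 0.4, -0.2]
opening: 0.701
```

```bash
python3 -c "
from h import *
shot('scene','s5'); shot('top','t5'); wings('t5'); to([(.46,.18,.26)],[-60])
a=cv2.imread('pics/s5.png')[160:270,240:360]; b=cv2.imread('pics/t5.png')[190:310,190:330]
cv2.imwrite('pics/v5.png',np.hstack([cv2.resize(a,(400,400),interpolation=2),cv2.resize(b,(400,400))]))"
```

```text
n 222 mean [0.5702 0.4025 0.1739] az 28.4 ext -0.0363 0.035 rect ((0.5710171461105347, 0.4024743437767029), (0.06806932389736176, 0.02515730820596218), 12.448053359985352)
hub z 0.1733 80
t 9.75 pos [0.4561 0.1756 0.2587] yaw -135.7 q6 -2.04 F [-0.5  0.4 -0.3] op 0.704
(0.46, 0.18, 0.26) [-0.58  0.04 -0.13] [ 0.000e+00  1.000e-03 -1.321e+00]
```

View pics/v5.png

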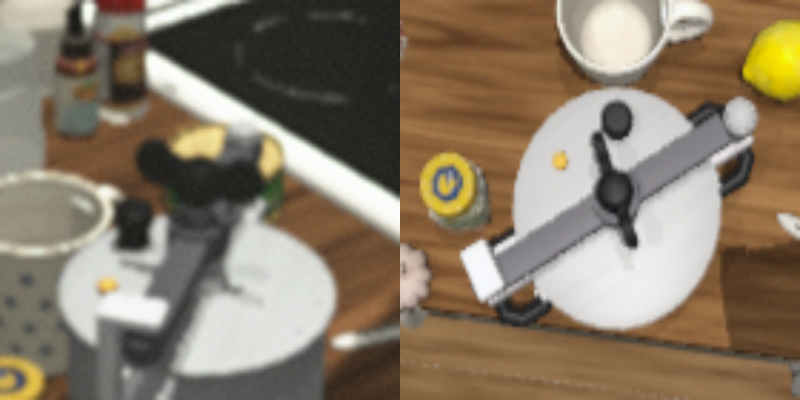

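Measured: the wings have moved from azimuth 92° to 28.4° (+296° = 5.17 rad) and the hub rose 4.9 mm, which agrees. The bar is still in its keeper. The starting turn has a half-turn ambiguity (about 2.55, or unlikely −0.6), so I'll do another stroke of about 185° to be clear either way.

>>> {"fn": "step_arm", "kwargs": {"plan": [[[0.7, 0, 0, 0, 0, 0, 0.14], [0.7, 0, 0, 0, 0, 0, 0.28], [0.7, 0, 0, 0, 0, 0, 0.42], [0.7, 0, 0, 0, 0, 0, 0.56], [0.7, 0, 0, 0, 0, 0, 0.7]]]}}

```text
time: 10.25
ee_pos: [0.4558, 0.1757, 0.2579]
orientation: [-0.001, -0.034, 0.999, 0.0]
ft_force: [-0.3, 0.2, 0.6]
opening: 0.699
```

>>> {"fn": "step_arm", "kwargs": {"plan": [[[0.7, 0, 0, 0, 0, 0, 0.14], [0.7, 0, 0, 0, 0, 0, 0.28], [0.7, 0, 0, 0, 0, 0, 0.42], [0.7, 0, 0, 0, 0, 0, 0.56], [0.7, 0, 0, 0, 0, 0, 0.7]]]}}

```text
time: 10.75
ee_pos: [0.4555, 0.1757, 0.2569]
orientation: [-0.001, 0.313, 0.95, -0.0]
ft_force: [-0.8, -0.0, 0.1]
opening: 0.704
```

>>> {"fn": "step_arm", "kwargs": {"plan": [[[0.7, 0, 0, 0, 0, 0, 0.14], [0.7, 0, 0, 0, 0, 0, 0.28], [0.7, 0, 0, 0, 0, 0, 0.42], [0.7, 0, 0, 0, 0, 0, 0.56], [0.7, 0, 0, 0, 0, 0, 0.7]]]}}

```text
time: 11.25
ee_pos: [0.4551, 0.1757, 0.256]
orientation: [-0.001, 0.621, 0.783, -0.001]
ft_force: [-0.3, -0.2, 0.9]
opening: 0.699
```

```bash
python3 -c "
from h import *
to([(.5717,.4025,.25)],[80])"
```

```text
t 11.25 pos [0.4551 0.1757 0.256 ] yaw 103.2 q6 0.08 F [-0.3 -0.2  0.9] op 0.699
(0.5717, 0.4025, 0.25) [19.43 16.52  0.55] [-0.004  0.     0.404]
```

>>> {"fn": "step_arm", "kwargs": {"plan": [[[0.7, 3.5, 3, 0.1, 0, 0, 0.08], [0.7, 7, 6, 0.2, 0, 0, 0.16], [0.7, 10.5, 9, 0.3, 0, 0, 0.24], [0.7, 15, 12.8, 0.4, 0, 0, 0.32], [0.7, 19.4, 16.5, 0.5, 0, 0, 0.4]]]}}

```text
time: 11.75
ee_pos: [0.5644, 0.3894, 0.2495]
orientation: [-0.001, 0.765, 0.644, -0.002]
ft_force: [1.3, -0.5, 0.4]
opening: 0.699
```

```bash
python3 -c "
from h import *
to([(.5717,.4025,.178)],[80])"
```

```text
t 11.75 pos [0.5644 0.3894 0.2495] yaw 80.1 q6 0.73 F [ 1.3 -0.5  0.4] op 0.699
(0.5717, 0.4025, 0.178) [1.43 0.52 7.14] [-0.004  0.002  0.002]
```

>>> {"fn": "step_arm", "kwargs": {"plan": [[[0.7, 1.4, 0.5, 1.2, 0, 0, 0], [0.7, 1.4, 0.5, 2.4, 0, 0, 0], [0.7, 1.4, 0.5, 3, 0, 0, 0], [0.7, 1.4, 0.5, 3, 0, 0, 0]]]}}

```text
time: 12.15
ee_pos: [0.5706, 0.401, 0.2178]
orientation: [-0.001, 0.765, 0.644, -0.004]
ft_force: [0.9, -0.2, 0.5]
opening: 0.701
```

```bash
python3 -c "
from h import *
to([(.5717,.4025,.178)],[80])"
```

```text
t 12.15 pos [0.5706 0.401  0.2178] yaw 80.1 q6 0.74 F [ 0.9 -0.2  0.5] op 0.701
(0.5717, 0.4025, 0.178) [0.18 0.11 3.97] [-0.007  0.004  0.002]
```

>>> {"fn": "step_arm", "kwargs": {"plan": [[[0.7, 0.18, 0.1, 1, -0.007, 0.004, 0], [0.7, 0.18, 0.1, 2, -0.007, 0.004, 0], [0.7, 0.18, 0.1, 3, -0.007, 0.004, 0], [0.7, 0.18, 0.1, 4, -0.007, 0.004, 0], [0.7, 0.18, 0.1, 4, -0.007, 0.004, 0]]]}}

```text
time: 12.65
ee_pos: [0.5708, 0.4019, 0.1759]
orientation: [-0.0, 0.765, 0.644, -0.001]
ft_force: [-0.3, 0.6, -0.1]
opening: 0.697
```

>>> {"fn": "step_arm", "kwargs": {"plan": [[[0.7, 0, 0, 0, 0, 0, -0.1], [0.7, 0, 0, 0, 0, 0, -0.2], [0.7, 0, 0, 0, 0, 0, -0.3], [0.7, 0, 0, 0, 0, 0, -0.4], [0.7, 0, 0, 0, 0, 0, -0.5]]]}}

```text
time: 13.15
ee_pos: [0.5709, 0.4019, 0.1762]
orientation: [-0.0, 0.581, 0.814, -0.001]
ft_force: [0.5, -1.1, -0.1]
opening: 0.7
```

```bash
python3 -c "
from h import *
to([(.5717,.4025,.178)],[110]);print(status.read_state()['torque'])"
```

```text
t 13.15 pos [0.5709 0.4019 0.1762] yaw 109.0 q6 0.24 F [ 0.5 -1.1 -0.1] op 0.7
(0.5717, 0.4025, 0.178) [ 0.03  0.09 -0.19] [-0.002  0.001 -0.017]
[-0.09245518  0.00466002 -0.03979522]
```

Contact is light. Now for the rest of the stroke.

>>> {"fn": "step_arm", "kwargs": {"plan": [[[0.7, 0, 0.1, -0.2, 0, 0, -0.12], [0.7, 0, 0.1, -0.2, 0, 0, -0.24], [0.7, 0, 0.1, -0.2, 0, 0, -0.36], [0.7, 0, 0.1, -0.2, 0, 0, -0.48], [0.7, 0, 0.1, -0.2, 0, 0, -0.6]]]}}

```text
time: 13.65
ee_pos: [0.572, 0.4024, 0.1784]
orientation: [-0.0, 0.312, 0.95, -0.001]
ft_force: [-0.0, 0.0, 0.6]
opening: 0.7
```

>>> {"fn": "step_arm", "kwargs": {"plan": [[[0.7, 0, 0, -0.06, 0, 0, -0.12], [0.7, 0, 0, -0.06, 0, 0, -0.24], [0.7, 0, 0, -0.06, 0, 0, -0.36], [0.7, 0, 0, -0.06, 0, 0, -0.48], [0.7, 0, 0, -0.06, 0, 0, -0.6]]]}}

```text
time: 14.15
ee_pos: [0.572, 0.4025, 0.1793]
orientation: [-0.001, 0.015, 1.0, -0.0]
ft_force: [-1.1, 0.4, 0.2]
opening: 0.701
```

>>> {"fn": "step_arm", "kwargs": {"plan": [[[0.7, 0, 0, -0.06, 0, 0, -0.12], [0.7, 0, 0, -0.06, 0, 0, -0.24], [0.7, 0, 0, -0.06, 0, 0, -0.36], [0.7, 0, 0, -0.06, 0, 0, -0.48], [0.7, 0, 0, -0.06, 0, 0, -0.6]]]}}

```text
time: 14.65
ee_pos: [0.5721, 0.4026, 0.1801]
orientation: [-0.001, -0.284, 0.959, -0.0]
ft_force: [0.0, -0.3, -0.0]
opening: 0.701
```

>>> {"fn": "step_arm", "kwargs": {"plan": [[[0.7, 0, 0, -0.06, 0, 0, -0.12], [0.7, 0, 0, -0.06, 0, 0, -0.24], [0.7, 0, 0, -0.06, 0, 0, -0.36], [0.7, 0, 0, -0.06, 0, 0, -0.48], [0.7, 0, 0, -0.06, 0, 0, -0.6]]]}}

```text
time: 15.15
ee_pos: [0.5722, 0.4025, 0.181]
orientation: [-0.001, -0.557, 0.831, -0.0]
ft_force: [-0.4, -0.8, 1.1]
opening: 0.699
```

```bash
python3 -c "
from h import *
to([(.5717,.4025,.181)],[-80]);print(status.read_state()['torque'])"
```

```text
t 15.15 pos [0.5722 0.4025 0.181 ] yaw -112.3 q6 -2.18 F [-0.4 -0.8  1.1] op 0.699
(0.5717, 0.4025, 0.181) [0.02 0.04 0.  ] [ 0.001 -0.001 -0.565]
[-0.15840609 -0.04527182 -0.0008989 ]
```

>>> {"fn": "step_arm", "kwargs": {"plan": [[[0.7, 0, 0, -0.06, 0, 0, -0.12], [0.7, 0, 0, -0.06, 0, 0, -0.24], [0.7, 0, 0, -0.06, 0, 0, -0.36], [0.7, 0, 0, -0.06, 0, 0, -0.46], [0.7, 0, 0, -0.06, 0, 0, -0.46]]]}}

```text
time: 15.65
ee_pos: [0.5723, 0.4026, 0.1818]
orientation: [0.0, 0.732, -0.681, -0.0]
ft_force: [0.3, 0.5, 0.2]
opening: 0.7
```

>>> {"fn": "step_arm", "kwargs": {"plan": [[[0.7, 0, 0, 0, 0, 0, 0.1], [0.7, 0, 0, 0, 0, 0, 0.2], [0.7, 0, 0, 0, 0, 0, 0.2]]]}}

```text
time: 15.95
ee_pos: [0.5724, 0.4027, 0.182]
orientation: [-0.0, -0.659, 0.753, -0.0]
ft_force: [-0.3, -0.6, -0.4]
opening: 0.698
```

>>> {"fn": "step_arm", "kwargs": {"plan": [[[0.7, 0, 0, -2, 0, 0, 0], [0.7, 0, 0, -4, 0, 0, 0], [0.7, 0, 0, -6, 0, 0, 0], [0.7, 0, 0, -7, 0, 0, 0], [0.7, 0, 0, -7, 0, 0, 0]]]}}

```text
time: 16.45
ee_pos: [0.573, 0.4031, 0.2535]
orientation: [0.001, -0.659, 0.752, -0.0]
ft_force: [0.2, 0.4, -0.3]
opening: 0.697
```

```bash
python3 -c "
from h import *
to([(.46,.18,.26)],[-101])"
```

```text
t 16.45 pos [0.573  0.4031 0.2535] yaw -97.6 q6 -2.44 F [ 0.2  0.4 -0.3] op 0.697
(0.46, 0.18, 0.26) [23.6   8.26 -0.7 ] [-0.002  0.001  0.06 ]
```

>>> {"fn": "step_arm", "kwargs": {"plan": [[[0, 4.7, 1.7, -0.2, 0, 0, 0.12], [0, 9.4, 3.3, -0.4, 0, 0, 0.24], [0, 14.1, 5, -0.6, 0, 0, 0.36], [0, 19, 6.6, -0.7, 0, 0, 0.48], [0, 23.6, 8.2, -0.7, 0, 0, 0.6]]]}}

```text
time: 16.95
ee_pos: [0.4591, 0.1786, 0.2591]
orientation: [0.001, -0.405, 0.914, 0.0]
ft_force: [0.4, -1.1, -0.1]
opening: 0.001
```

>>> {"fn": "step_arm", "kwargs": {"plan": [[[0, 0, 0, 0, 0, 0, 0.14], [0, 0, 0, 0, 0, 0, 0.28], [0, 0, 0, 0, 0, 0, 0.42], [0, 0, 0, 0, 0, 0, 0.56], [0, 0, 0, 0, 0, 0, 0.7]]]}}

```text
time: 17.45
ee_pos: [0.4586, 0.1784, 0.2582]
orientation: [-0.0, -0.064, 0.998, 0.0]
ft_force: [-0.7, 0.4, 0.1]
opening: 0.001
```

>>> {"fn": "step_arm", "kwargs": {"plan": [[[0, 0, 0, 0, 0, 0, 0.14], [0, 0, 0, 0, 0, 0, 0.28], [0, 0, 0, 0, 0, 0, 0.42], [0, 0, 0, 0, 0, 0, 0.56], [0, 0, 0, 0, 0, 0, 0.7]]]}}

```text
time: 17.95
ee_pos: [0.4581, 0.1782, 0.2572]
orientation: [-0.001, 0.284, 0.959, -0.0]
ft_force: [0.7, -0.4, 0.1]
opening: -0.006
```

```bash
python3 -c "
from h import *
shot('scene','s6'); shot('top','t6'); wings('t6',lo=.16); to([(.5685,.4747,.25)],[124])
W=world('top',np.load('pics/t6.npy'))
d=np.array([-.559,.829])
for s in(.05,.06,.15,.16,.17):
    u,v=proj('top',[*(np.array([.6315,.317])+s*d),.1355])[0].round().astype(int); print(s,np.median(W[v-1:v+2,u-1:u+2,2]).round(4))
a=cv2.imread('pics/s6.png')[160:270,240:360]; b=cv2.imread('pics/t6.png')[190:310,190:330]
cv2.imwrite('pics/v6.png',np.hstack([cv2.resize(a,(400,400),interpolation=2),cv2.resize(b,(400,400))]))"
```

```text
n 227 mean [0.5706 0.4027 0.1769] az 31.9 ext -0.0361 0.0357 rect ((0.571196973323822, 0.4026066064834595), (0.06863532960414886, 0.02541489154100418), 48.22135543823242)
hub z 0.1763 81
t 18.05 pos [0.4581 0.1782 0.2573] yaw 147.1 q6 -0.69 F [-0.3 -0.3  0.2] op -0.002
(0.5685, 0.4747, 0.25) [ 6.81 30.89  0.71] [-0.001 -0.001  0.404]
0.05 0.135
0.06 0.1368
0.15 0.1358
0.16 0.1372
0.17 0.1371
```

View pics/v6.png

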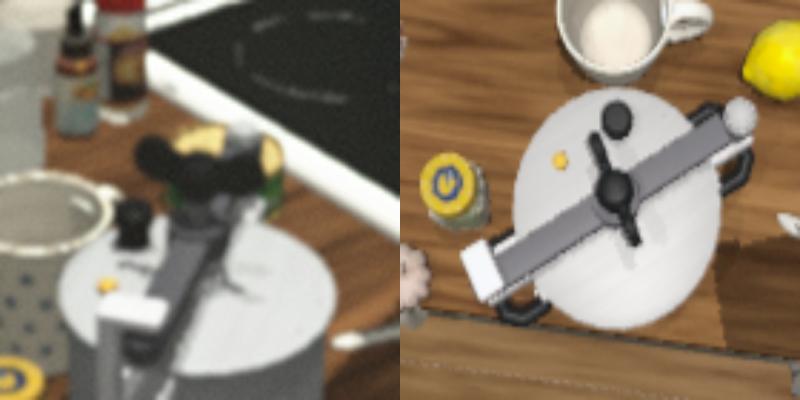

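The screw has now turned about 8.37 rad since the start and the hub is up 7.9 mm, which agrees, so the foot is clear under either reading. The bar is still home, and the wings stand crosswise to it. I'll go behind the bar with shut fingers.

>>> {"fn": "step_arm", "kwargs": {"plan": [[[0, 1, 4.2, 0, 0, 0, 0.05], [0, 2, 8.4, 0, 0, 0, 0.1], [0, 3, 12.6, 0, 0, 0, 0.15], [0, 3.4, 15.4, 0, 0, 0, 0.2], [0, 3.4, 15.4, 0, 0, 0, 0.2]]]}}

```text
time: 18.55
ee_pos: [0.514, 0.329, 0.2561]
orientation: [-0.001, 0.375, 0.927, -0.0]
ft_force: [0.3, -0.8, -0.5]
opening: -0.001
```

```bash
python3 -c "
from h import *
to([(.5685,.4747,.25)],[124])"
```

```text
t 18.55 pos [0.514  0.329  0.2561] yaw 136.0 q6 -0.28 F [ 0.3 -0.8 -0.5] op -0.001
(0.5685, 0.4747, 0.25) [ 6.2  14.26  0.61] [-0.001 -0.001  0.209]
```

>>> {"fn": "step_arm", "kwargs": {"plan": [[[0, 1.7, 4, 0, 0, 0, 0.07], [0, 3.4, 8, 0, 0, 0, 0.14], [0, 5.1, 12, 0, 0, 0, 0.21], [0, 6.2, 14.3, 0.6, 0, 0, 0.21], [0, 6.2, 14.3, 0.6, 0, 0, 0.21]]]}}

```text
time: 19.05
ee_pos: [0.5686, 0.477, 0.2478]
orientation: [-0.001, 0.467, 0.884, -0.001]
ft_force: [-1.0, -1.1, -0.1]
opening: -0.003
```

```bash
python3 -c "
from h import *
to([(.5685,.4747,.2),(.5685,.4747,.142)],[124]*2)"
```

```text
t 19.05 pos [0.5686 0.477  0.2478] yaw 124.3 q6 0.06 F [-1.  -1.1 -0.1] op -0.003
(0.5685, 0.4747, 0.2) [-0.19 -0.13  4.78] [-0.002 -0.001  0.005]
(0.5685, 0.4747, 0.142) [-0.2  -0.12 10.58] [-0.002 -0.001  0.005]
```

>>> {"fn": "step_arm", "kwargs": {"plan": [[[0, -0.2, 0, 2, 0, 0, 0], [0, -0.2, 0, 4, 0, 0, 0], [0, -0.2, 0, 6, 0, 0, 0], [0, -0.2, 0, 7, 0, 0, 0], [0, -0.2, 0, 7, 0, 0, 0]]]}}

```text
time: 19.55
ee_pos: [0.5688, 0.474, 0.1762]
orientation: [-0.002, 0.466, 0.885, -0.002]
ft_force: [1.0, 0.5, 0.0]
opening: -0.002
```

```bash
python3 -c "
from h import *
to([(.5685,.4747,.142)],[124]*2)
shot('scene','s7'); a=cv2.imread('pics/s7.png')[150:280,230:350]
cv2.imwrite('pics/v7.png',cv2.resize(a,(554,600),interpolation=2))"
```

```text
t 19.55 pos [0.5688 0.474  0.1762] yaw 124.4 q6 0.05 F [1.  0.5 0. ] op -0.002
(0.5685, 0.4747, 0.142) [0.07 0.04 3.42] [-0.006 -0.001  0.007]
```

View pics/v7.png

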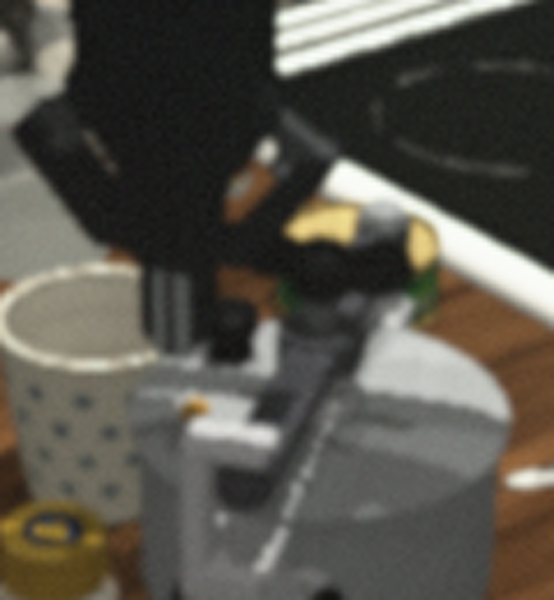

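The shut fingertips (crop 175,340) stand behind the bar, between the valve and the keeper, clear of the mug. Lowering to bar height.

>>> {"fn": "step_arm", "kwargs": {"plan": [[[0, 0.07, 0, 1, -0.006, 0, 0], [0, 0.07, 0, 2, -0.006, 0, 0], [0, 0.07, 0, 3, -0.006, 0, 0], [0, 0.07, 0, 3.4, -0.006, 0, 0], [0, 0.07, 0, 3.4, -0.006, 0, 0]]]}}

```text
time: 20.1
ee_pos: [0.5684, 0.4748, 0.1425]
orientation: [-0.0, 0.466, 0.885, 0.001]
ft_force: [-0.0, -0.5, 0.8]
opening: 0.001
```

```bash
cat >> h.py <<'E'
def arc(sws,s=.166,off=.0245,z=.142):
    P=np.array([.6315,.317]); w=[];y=[]
    for a in sws:
        az=np.radians(124)+a; d=np.array([np.cos(az),np.sin(az)]); n=np.array([d[1],-d[0]])
        w.append((*(P+s*d+off*n).round(4),z)); y.append(np.degrees(az))
    to(w,y)
E
python3 -c "
from h import *
arc([-.05,.0,.05,.1,.15,.2])"
```

```text
t 20.1 pos [0.5684 0.4748 0.1425] yaw 124.4 q6 0.05 F [-0.  -0.5  0.8] op 0.001
(np.float64(0.5666), np.float64(0.4718), 0.142) [-0.15 -0.32  0.05] [ 0.001 -0.001  0.057]
(np.float64(0.559), np.float64(0.4683), 0.142) [-0.01 -1.15  0.05] [ 0.001 -0.001  0.007]
(np.float64(0.5515), np.float64(0.4645), 0.142) [ 0.1  -1.98  0.05] [ 0.001 -0.001 -0.043]
(np.float64(0.5442), np.float64(0.4603), 0.142) [ 0.17 -2.82  0.05] [ 0.001 -0.001 -0.093]
(np.float64(0.5372), np.float64(0.4558), 0.142) [ 0.19 -3.65  0.05] [ 0.001 -0.001 -0.143]
(np.float64(0.5304), np.float64(0.4509), 0.142) [ 0.17 -4.49  0.05] [ 0.001 -0.001 -0.193]
```

>>> {"fn": "step_arm", "kwargs": {"plan": [[[0, 0, -0.4, 0.05, 0, 0, 0], [0, 0, -0.8, 0.05, 0, 0, 0], [0, 0, -1.2, 0.05, 0, 0, 0], [0, 0.1, -2, 0.05, 0, 0, -0.04], [0, 0.2, -2.8, 0.05, 0, 0, -0.1]]]}}

```text
time: 20.6
ee_pos: [0.544, 0.4605, 0.1424]
orientation: [-0.0, 0.421, 0.907, 0.001]
ft_force: [0.8, 0.7, 0.6]
opening: -0.003
```

```bash
python3 -c "
from h import *
arc([.2,.3,.4,.5,.6])"
```

```text
t 20.6 pos [0.544  0.4605 0.1424] yaw 130.2 q6 -0.04 F [0.8 0.7 0.6] op -0.003
(np.float64(0.5304), np.float64(0.4509), 0.142) [ 0.14 -1.66  0.03] [ 0.002 -0.001 -0.092]
(np.float64(0.5175), np.float64(0.4401), 0.142) [ 0.15 -3.34  0.03] [ 0.002 -0.001 -0.192]
(np.float64(0.5058), np.float64(0.4281), 0.142) [-0.01 -5.01  0.03] [ 0.002 -0.001 -0.292]
(np.float64(0.4953), np.float64(0.415), 0.142) [-0.33 -6.65  0.02] [ 0.002 -0.001 -0.392]
(np.float64(0.4862), np.float64(0.4009), 0.142) [-0.82 -8.26  0.02] [ 0.002 -0.001 -0.492]
```

>>> {"fn": "step_arm", "kwargs": {"plan": [[[0, 0.1, -0.9, 0, 0, 0, -0.05], [0, 0.15, -1.7, 0, 0, 0, -0.1], [0, 0.15, -2.5, 0, 0, 0, -0.15], [0, 0.15, -3.3, 0, 0, 0, -0.2], [0, 0.1, -4.2, 0, 0, 0, -0.25]]]}}

```text
time: 21.1
ee_pos: [0.511, 0.434, 0.1428]
orientation: [0.0, 0.304, 0.953, 0.001]
ft_force: [0.1, 0.6, -0.2]
opening: 0.002
```

```bash
python3 -c "
from h import *
arc([.45,.55,.65,.75,.85])"
```

```text
t 21.1 pos [0.511  0.434  0.1428] yaw 144.7 q6 -0.3 F [ 0.1  0.6 -0.2] op 0.002
(np.float64(0.5004), np.float64(0.4217), 0.142) [ 0.15 -1.62  0.07] [ 0.003 -0.    -0.089]
(np.float64(0.4906), np.float64(0.4081), 0.142) [ 0.16 -3.29  0.07] [ 0.003  0.    -0.189]
(np.float64(0.4822), np.float64(0.3936), 0.142) [ 0.01 -4.96  0.06] [ 0.003  0.    -0.289]
(np.float64(0.4753), np.float64(0.3783), 0.142) [-0.31 -6.61  0.06] [ 0.003  0.    -0.389]
(np.float64(0.47), np.float64(0.3624), 0.142) [-0.8  -8.21  0.05] [ 0.003  0.    -0.489]
```

>>> {"fn": "step_arm", "kwargs": {"plan": [[[0, 0.1, -0.9, 0.05, 0, 0, -0.05], [0, 0.15, -1.7, 0.05, 0, 0, -0.1], [0, 0.15, -2.5, 0.05, 0, 0, -0.15], [0, 0.15, -3.3, 0.05, 0, 0, -0.2], [0, 0.1, -4.1, 0.05, 0, 0, -0.25]]]}}

```text
time: 21.6
ee_pos: [0.4862, 0.4009, 0.1427]
orientation: [0.001, 0.181, 0.983, 0.002]
ft_force: [1.3, 0.6, -0.3]
opening: 0.001
```

>>> {"fn": "step_arm", "kwargs": {"plan": [[[0, 0.1, -0.9, 0, 0, 0, -0.05], [0, 0.15, -1.7, 0, 0, 0, -0.1], [0, 0.15, -2.5, 0, 0, 0, -0.15], [0, 0.15, -3.3, 0, 0, 0, -0.2], [0, 0.1, -4.1, 0, 0, 0, -0.25]]]}}

```text
time: 22.1
ee_pos: [0.4704, 0.3628, 0.143]
orientation: [0.001, 0.056, 0.998, 0.002]
ft_force: [0.1, 0.3, -0.3]
opening: -0.001
```

```bash
python3 -c "
from h import *
arc([.95,1.05,1.15,1.25,1.35]); print(status.read_state()['q'].round(2))"
```

```text
t 22.1 pos [0.4704 0.3628 0.143 ] yaw 173.6 q6 -0.85 F [ 0.1  0.3 -0.3] op -0.001
(np.float64(0.4662), np.float64(0.346), 0.142) [ 0.23 -1.71  0.09] [ 0.004  0.002 -0.085]
(np.float64(0.4642), np.float64(0.3294), 0.142) [ 0.24 -3.38  0.09] [ 0.004  0.003 -0.185]
(np.float64(0.4638), np.float64(0.3126), 0.142) [ 0.09 -5.06  0.08] [ 0.003  0.003 -0.285]
(np.float64(0.465), np.float64(0.2959), 0.142) [-0.21 -6.7   0.07] [ 0.003  0.003 -0.385]
(np.float64(0.468), np.float64(0.2794), 0.142) [-0.7  -8.31  0.07] [ 0.003  0.003 -0.485]
[ 0.61  0.53  1.83  0.    0.77 -0.85]
```

>>> {"fn": "step_arm", "kwargs": {"plan": [[[0, 0.15, -0.9, 0.05, 0, 0, -0.05], [0, 0.2, -1.7, 0.05, 0, 0, -0.1], [0, 0.2, -2.5, 0.05, 0, 0, -0.15], [0, 0.2, -3.4, 0.05, 0, 0, -0.2], [0, 0.15, -4.2, 0.05, 0, 0, -0.25]]]}}

```text
time: 22.6
ee_pos: [0.464, 0.3208, 0.1428]
orientation: [0.002, -0.07, 0.998, 0.002]
ft_force: [-0.7, 0.6, 0.4]
opening: -0.0
```

>>> {"fn": "step_arm", "kwargs": {"plan": [[[0, 0.1, -0.9, 0, 0, 0, -0.05], [0, 0.15, -1.7, 0, 0, 0, -0.1], [0, 0.15, -2.5, 0, 0, 0, -0.15], [0, 0.15, -3.3, 0, 0, 0, -0.2], [0, 0.1, -4.1, 0, 0, 0, -0.25]]]}}

```text
time: 23.1
ee_pos: [0.4686, 0.2797, 0.1431]
orientation: [0.002, -0.195, 0.981, 0.002]
ft_force: [1.1, 0.8, -0.0]
opening: 0.001
```

>>> {"fn": "step_arm", "kwargs": {"plan": [[[0, 0, 0, 0, 0, 0, 0], [0, 0, 0.5, 0, 0, 0, 0], [0, 0, 1.2, 0, 0, 0, 0], [0, 0, 2, 0, 0, 0, 0], [0, 0, 2, 0, 0, 0, 0]]]}}

```text
time: 23.6
ee_pos: [0.4604, 0.2996, 0.1432]
orientation: [0.002, -0.195, 0.981, 0.002]
ft_force: [0.3, 0.2, 0.0]
opening: -0.002
```

>>> {"fn": "step_arm", "kwargs": {"plan": [[[0, 0, 0, -2, 0, 0, 0], [0, 0, 0, -5, 0, 0, 0], [0, 0, 0, -8, 0, 0, 0], [0, 0, 0, -11, 0, 0, 0], [0, 0, 0, -11, 0, 0, 0]]]}}

```text
time: 24.1
ee_pos: [0.4615, 0.3004, 0.2569]
orientation: [0.005, -0.195, 0.981, 0.003]
ft_force: [0.9, 0.2, -0.7]
opening: -0.001
```

```bash
python3 -c "
from h import *
to([(.45,.1,.26)],[-160])"
```

```text
t 24.1 pos [0.4615 0.3004 0.2569] yaw -157.5 q6 -1.44 F [ 0.9  0.2 -0.7] op -0.001
(0.45, 0.1, 0.26) [  8.73 -18.07  -0.47] [0.004 0.011 0.044]
```

>>> {"fn": "step_arm", "kwargs": {"plan": [[[0, 2, -4.2, 0, 0, 0, 0], [0, 4, -8.4, 0, 0, 0, 0], [0, 6, -12.6, 0, 0, 0, 0], [0, 8.7, -18, 0, 0, 0, 0], [0, 8.7, -18, 0, 0, 0, 0]]]}}

```text
time: 24.6
ee_pos: [0.4489, 0.0973, 0.2548]
orientation: [0.004, -0.194, 0.981, 0.002]
ft_force: [-0.5, -0.2, -0.4]
opening: -0.001
```

```bash
python3 -c "
from h import *
shot('scene','s8'); shot('top','t8'); to([],[])
a=cv2.imread('pics/s8.png')[150:350,200:400]; b=cv2.imread('pics/t8.png')[170:310,180:360]
cv2.imwrite('pics/v8.png',np.hstack([cv2.resize(a,(390,400),interpolation=2),cv2.resize(b,(410,400))]))
A=cv2.imread('pics/t0.png') if 0 else cv2.imread('pics/top0.png'); B=cv2.imread('pics/t8.png')
W0=world('top',np.load('pics/top0.npy'));W8=world('top',np.load('pics/t8.npy'))
def lid(W):
    m=(np.hypot(W[...,0]-.571,W[...,1]-.402)<.1)&(W[...,2]>.098)&(W[...,2]<.110); return m.sum(),np.median(W[m],0)
print(lid(W0),lid(W8))"
```

```text
t 24.7 pos [0.4498 0.0994 0.255 ] yaw -157.7 q6 -1.82 F [0.6 0.4 0. ] op -0.001
(np.int64(2887), array([0.56432092, 0.39945941, 0.1024138 ])) (np.int64(3748), array([0.56832027, 0.40178573, 0.10260847]))
```

View pics/v8.png

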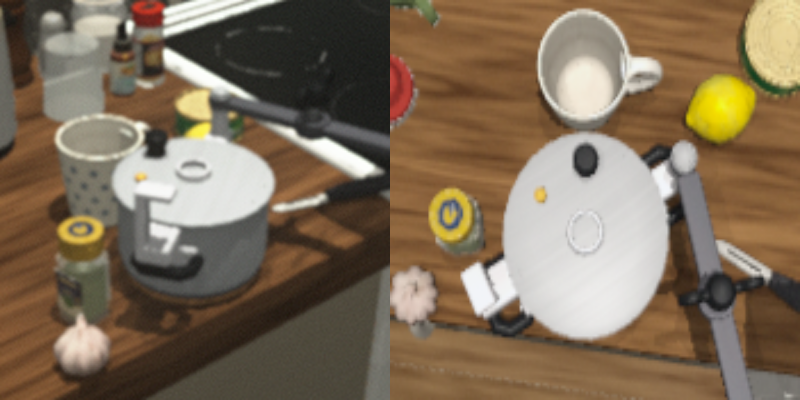

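The bar points to the front, fully off the lid, whose cup is exposed at crop (585,230). The lid and bystanders are in place and the arm is clear.

```bash
python3 -c "
from bench import robot
print(robot.sign_off())"
```

```text
the job is handed in; nothing more can be done
None
```

The clamp is open and the job is handed in at about 25 s on the clock. The screw was backed out first, and only then was the bar swung to the front, clear of the lid.

- **Unscrewing:** I set the part-open fingers either side of the hub, so both wings were pushed evenly without gripping. Two anticlockwise strokes turned the screw about 8.4 rad. The hub rose 7.9 mm, which agrees with that turn. Contact forces stayed below about 2 N.
- **Bar:** I pushed it out of the keeper with shut fingertips, at about 1–1.5 N. I took it to a swing of about 1.35 rad, judged from the arm's path along the bar. That is past the 1.1 rad needed.
- **Last checks:** The final pictures show the lid still lying on the pot with its cup uncovered. The mug, jar, garlic, lemon, tin and peeler look where they were, and the arm is clear of everything.

**Disagreement:** The screw's starting turn could not be settled from its height alone. It was either about 2.55 rad or, unlikely, −0.6 rad. I turned it far enough to pass 7.0 under both readings, ending at about 10.9 or 7.8. The bar then swung out freely, which shows the foot was clear.

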